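Put the slicer blades back in their labelled caddy and lock it

ROBOT

A 6-joint arm with a two-finger parallel gripper is mounted at the origin on a cart in front of the work surface, level with it; the furniture and walls round the work are solid. World frame = base frame: x ahead of the robot, y to its left, z up, the work surface at z = 0. Lengths are in m, angles in rad, forces in N, time in s.
With the tool pointing down it reaches from about 0.35 to 0.95 m from the base axis. Payload 17.4 kg.
Tool frame: the origin (TCP) lies at the very end of the fingers, on their centre line; the grasp point (between the pads) lies 19 mm behind it (arm.grasp_offset is the distance from the TCP to the grasp point, in m); z points along the fingers, y is the line along which they close (so a half turn about z gives the same grasp; the last joint's range is limited). The gripper opens to 93 mm and grips with 3 to 60 N. Pads are 15 mm wide; open, the fingers measure 128 mm over their backs; the gripper's body (75 mm by 188 mm) begins 65 mm behind the grasp point.
Start: joints at [1.161, 0.116, 1.442, -0, 1.584, -0.038], TCP at [0.245, 0.629, 0.219] pointing down, gripper open.
Joint ranges: [-2.83, 2.83], [-0.83, 2.19], [0.07, 2.5], [-1.14, 4.28], [0.01, 3], [-2.97, 2.97]. Speed limits (rad/s): [1.89, 1.89, 2.22, 3.14, 3.14, 3.14].

INTERFACE

Orientations are given as a rotation vector (axis times angle).
In Python, from workcell import arm gives the robot as it stands.
- The arm moves only by the tool play_rows, never from a script. Its argument "steps" is a list of rows, each a list of 2 entries, a list of its own where there are three numbers: the shift along the world's x, y, z in cm, then the turn about the world's z in rad. A call has 1 to 20 rows; each row is the pose to reach, as a shift and turn from the pose commanded when the call began; what a row does not reach only later rows make up. A row lasts 1/8 s, in which the tool goes at most 62.5 mm and 10.7 degrees, less where a joint would pass 70% of its speed; a pose out of reach is approached as far as the arm can. A call with a gripper value outside its range is refused whole. "gripper" is the gripper command: -1 is shut, 1 is fully open, values between are in proportion, set as the call begins (left out, the last holds). The fingers move at their own pace and stop on an object; "newtons" is the grip in N (left out, the last holds). Time passes only in rows, so rows that repeat a pose let the fingers close. It gives the time, the measured TCP pose, the force, the opening and the grip force at its end, in the units of the state.
- arm.get_state(): the state, without advancing time (a new reading comes with each control period).
- arm.read_camera(name): name is "scene" or "side" or "wrist"; returns a dict with "color" (384x512x3 uint8, red, green, blue), "depth" (384x512 float32, m along the optical axis (not along the pixel's ray), 0 where there is no reading), "vfov" (degrees; the focal length in pixels is half the picture's height over the tangent of half this angle, whatever the lens; pixels are square), "cx", "cy" (the principal point, pixels), "rvec" (rotation vector, rad) and "tvec" (3), from world to camera coordinates, as OpenCV has them. Camera axes: x right, y down, z forward; pixel columns grow to the right and rows downward; lengths in m; the calibration is good to about 2 mm. A picture is of the moment at which its call begins.
- arm.sign_off(): hands the job in; it is judged then, once.
The state is a dict: "t": time; "joints": joint angles; "joint_velocities": joint speeds; "tau": joint torques, N m; "ee_pos": TCP position; "ee_rot": TCP orientation; "force": force on the tool from outside, world axes, zero at the start; "wrist_torque": the same for the moment, N m; "grip_width": opening from 0.0 (shut) to 1.0 (fully open); "finger_force": force on a finger pad.
Only numpy, scipy, OpenCV 4.12 (cv2) and the standard library are available. Lean on these libraries where they do the work, as an engineer would, in place of code of your own. Each camera call takes 0.05 s, during which the arm holds its last target. There are 200 camera calls.

TASK

Put the vegetable slicer's three blade inserts away: swing the caddy's safety bar right open, file every insert upright and fully down in the slot whose label shows the same mark as the insert's grip (two are drying in the wire rack, the third was filed in the caddy earlier, perhaps in the wrong slot), then swing the bar back over them until it meets its stop. Do not shift or knock over the bottle, the mug or the onion.

Things in the scene. Friction and masses are not known exactly. Their poses are not given: they have to be found in the camera images.
- blade_slicer: blade insert (one slanting straight blade), about 60 g. Upright white frame 70 mm wide (x), 6 thick (y), 62 high; lowest 10 mm narrowed to 63. Black grip tab on top: 36 mm long (x), 12 thick (y), 62 to 90 mm above the origin, with one long bar (30 mm) in white on its top. Origin: centre of the lower edge; z up. Same either way round.
- blade_julienne: blade insert (row of small upright teeth), about 60 g. Upright white frame 70 mm wide (x), 6 thick (y), 62 high; lowest 10 mm narrowed to 63. Black grip tab on top: 28 mm long (x), 12 thick (y), 62 to 90 mm above the origin, with a row of four cross ticks (22 mm) in white on its top. Origin: centre of the lower edge; z up. Same either way round.
- blade_grater: blade insert (many round grating holes; starts in the caddy's middle slot), about 60 g. Upright white frame 70 mm wide (x), 6 thick (y), 62 high; lowest 10 mm narrowed to 63. Black grip tab on top: 20 mm long (x), 12 thick (y), 62 to 90 mm above the origin, with two round dots (18 mm) in white on its top. Origin: centre of the lower edge; z up. Same either way round.
- label_slicer: fixed black tile 37 x 27 mm with one long bar (30 mm) in white, on the caddy's sloping front below one slot, which it names. Origin: tile centre; x level, along the slot. Labels change places between starts.
- label_julienne: fixed black tile 37 x 27 mm with a row of four cross ticks (22 mm) in white, on the caddy's sloping front below one slot, which it names. Origin: tile centre; x level, along the slot. Labels change places between starts.
- label_grater: fixed black tile 37 x 27 mm with two round dots (18 mm) in white, on the caddy's sloping front below one slot, which it names. Origin: tile centre; x level, along the slot. Labels change places between starts.
- slot_slicer (a point): floor centre of the slot with the long-bar label, 16 mm above the worktop: the insert's origin ends here, its x along this x, either way round. The frame's ends run in channels 9.5 mm wide, 74 mm apart end to end; mouths flared, from 55 up to 71 mm above the worktop.
- slot_julienne (a point): floor centre of the slot with the four-tick label, 16 mm above the worktop: the insert's origin ends here, its x along this x, either way round. The frame's ends run in channels 9.5 mm wide, 74 mm apart end to end; mouths flared, from 55 up to 71 mm above the worktop.
- slot_grater (a point): floor centre of the slot with the two-dot label, 16 mm above the worktop: the insert's origin ends here, its x along this x, either way round. The frame's ends run in channels 9.5 mm wide, 74 mm apart end to end; mouths flared, from 55 up to 71 mm above the worktop.
- caddy: fixed grey box, 170 mm (y) by 80 mm (x), on 12 mm feet, walls to 71 mm, sloping label front out to x = -65 mm. Origin on the worktop under the middle slot. Three like slots, lying along x, in a row at y = -42, 0, +42 mm. Lock pivot at (26, 84) mm, keeper post 86 mm high at (15, -70) mm.
- lock_bar (a joint): angle of the steel safety bar (11 mm wide, 82 to 87 mm above the worktop, 158 mm from pivot to tip). 0 = shut at its stop, over all three frames' shoulders (3 mm above them, beside the tabs): no insert can pass. 1.4 = open at its stop, swung level out behind the caddy (+x), anticlockwise from above. Friction 0.06 N m holds it where left.
- lock_grip (a point): middle of the lock's handle, on the bar's upright pivot axis: a black bar grip 46 mm long (point's y), 12 mm thick (x), from 88 to 115 mm above the worktop (this point at 102 mm). It turns with the bar; -y points along the bar to its tip.
- lock_tip (a point): top of the steel bar's free end, 86.5 mm above the worktop.
- drying_rack: fixed wire rack 86 mm (x) by 126 mm (y); three places, along x, at y = -42, 0, +42 mm, each between two wire hoops 59 mm high, 8.4 mm apart. The two inserts stand in the places at y = -42 and 0, foot 17.5 mm above the worktop. Origin on the worktop under the middle. Wall cabinets overhang here (y below 0.09): front at x = 0.576, handles at 0.553, from 0.366 m up; keep the wrist in front of them.
- bottle: loose clear bottle with a yellow cap, 59 mm across, 204 mm high, standing between rack and caddy. Origin: centre of its base.
- mug: loose mug, 82 mm across (112 with handle), 94 mm high, behind the rack. Origin: centre of its base.
- onion: loose onion, about 79 mm across and 85 high, to the right of the rack. Origin: centre of its base.
There are look-alikes about, which are no part of the job. What is shaped like the blade_grater but orange is not meant.

How it is judged:
By the outcome, as a careful person would: the job done as asked, in the order asked, and still so for the second after the job is handed in, with the robot touching nothing.
It also fails if it takes over 72 s, if anything falls off the work surface, if the arm or the gripper's body presses on something with over 40 N, if the wrist force passes 120 N, or if a joint passes its speed limit or range.

## Working session

There is one attempt and no reset: what is moved stays moved. The work goes in short steps, Python scripts to look and compute and a tool call to move; the robot and the scene stay as the last step left them, time stands still between calls to the robot, and variables do not carry over. Pictures are saved under pics/ and viewed, at most 10 in all, crops included, and the job is handed in when it is done.

Besides the shell and the picture viewer there is one more tool, called after "Request:" by a JSON object that holds its "fn" and its "kwargs", one argument or row to a line. play_rows: Moves the arm, as the interface text tells. Its arguments: {"type":"object","properties":{"steps":{"type":"array","items":{"type":"array"}},"gripper":{"type":"number"},"newtons":{"type":"number"}},"required":["steps"]}

```bash
mkdir -p pics; ls; cat > h.py <<'E'
import numpy as np, cv2
from workcell import arm
def cam(n):
    c=arm.read_camera(n); h=c["color"].shape[0]
    c["f"]=h/2/np.tan(np.radians(c["vfov"])/2)
    c["R"]=cv2.Rodrigues(np.array(c["rvec"],float))[0]; c["t"]=np.array(c["tvec"],float).ravel(); return c
def save(c,name,crop=None,s=1):
    im=c["color"][:,:,::-1]
    if crop: u0,v0,u1,v1=crop; im=im[v0:v1,u0:u1]
    cv2.imwrite("pics/"+name,cv2.resize(im,None,fx=s,fy=s,interpolation=cv2.INTER_CUBIC))
def onz(c,u,v,z):
    d=c["R"].T@np.array([(u-c["cx"])/c["f"],(v-c["cy"])/c["f"],1]); o=-c["R"].T@c["t"]
    return o+d*(z-o[2])/d[2]
def pts(c):
    v,u=np.mgrid[:c["depth"].shape[0],:c["depth"].shape[1]]; z=c["depth"]
    P=np.stack([(u-c["cx"])/c["f"]*z,(v-c["cy"])/c["f"]*z,z],-1)
    return (P-c["t"])@c["R"]
def proj(c,p):
    q=c["R"]@np.array(p)+c["t"]; return q[:2]/q[2]*c["f"]+[c["cx"],c["cy"]]
E
python3 - <<'E'
from h import *
ims=[]
for n in("scene","side","wrist"):
    c=cam(n); print(n,c["f"],-c["R"].T@c["t"],c["R"][2]); ims.append(c["color"][:,:,::-1])
    import pickle; pickle.dump(c,open(n+"0.pkl","wb"))
cv2.imwrite("pics/a.png",cv2.resize(ims[0],(800,600),interpolation=cv2.INTER_CUBIC))
cv2.imwrite("pics/b.png",np.hstack([cv2.resize(i,(400,300)) for i in ims[1:]]))
print(arm.get_state())
E
```

```text
pics
scene 377.6983258630781 [-0.07155605 -0.57735373  0.98803328] [ 0.55588716  0.39716345 -0.73024014]
side 434.29774422925317 [0.64663694 0.85508671 0.94655874] [-0.03260794 -0.73912752 -0.67277577]
wrist 338.8022432039413 [0.17771493 0.65505864 0.385049  ] [ 0.24008937 -0.09466659 -0.96612387]
{'t': 0.15, 'joints': array([ 1.16117563e+00,  1.16381840e-01,  1.44206943e+00,  5.52896333e-06,
        1.58396969e+00, -3.77950014e-02]), 'joint_velocities': array([-0.00149427, -0.00105827, -0.00095836, -0.00093165, -0.00234567,
        0.00012873]), 'tau': array([ 7.13618756e-04, -7.21773648e+01, -6.22946978e+01,  7.80052808e-02,
        2.25986430e-02, -7.76724596e-05]), 'ee_pos': array([0.24519044, 0.62875278, 0.21809701]), 'ee_rot': array([-5.80668586e-01, -3.08727038e+00,  1.26668348e-03]), 'force': array([-0.07136583, -0.61385148,  0.30449284]), 'wrist_torque': array([-0.01772475, -0.01257543, -0.04985634]), 'finger_force': 0.0, 'grip_width': 1.0018610744805665}
```

View pics/a.png

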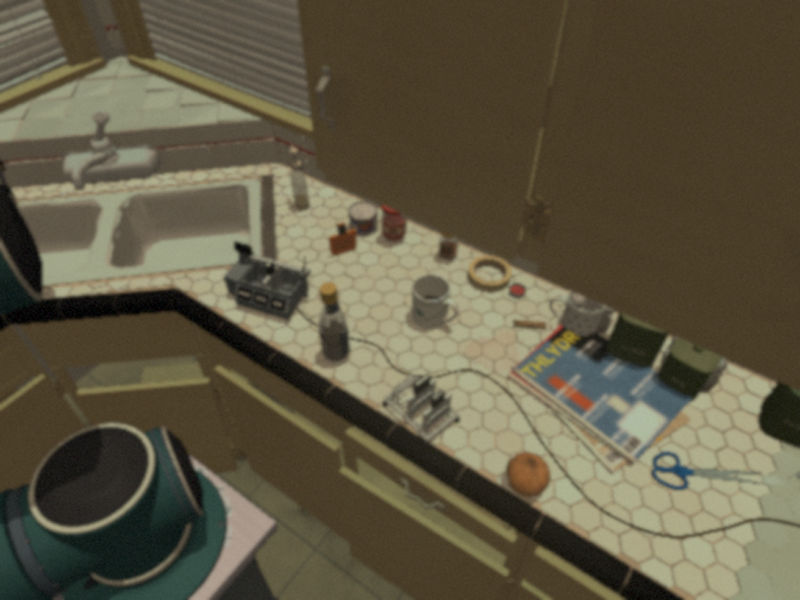

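View pics/b.png

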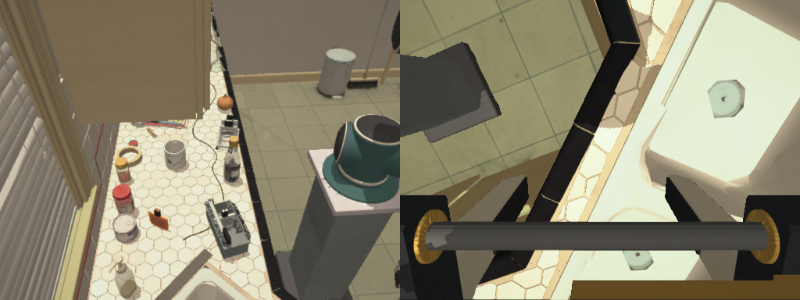

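Scene picture (800x600): caddy (265,285), bottle (333,320), rack with two inserts (420,402), mug (430,300), onion (527,473), orange look-alike (342,240). The side view shows the caddy at (230,225) of its half.

```bash
python3 - <<'E'
import pickle; from h import *
s=pickle.load(open("scene0.pkl","rb")); d=pickle.load(open("side0.pkl","rb"))
def cr(c,u0,v0,w,h,S): return cv2.resize(c["color"][v0:v0+h,u0:u0+w,::-1],(S[0],S[1]),interpolation=cv2.INTER_CUBIC)
a=np.hstack([cr(s,140,150,64,54,(400,338)),cr(s,240,232,60,50,(400,338))])
b=np.hstack([cr(d,230,240,100,65,(400,260)),cr(d,270,140,60,39,(400,260))])
cv2.imwrite("pics/c.png",np.vstack([a,b]))
for n,c in(("scene",s),("side",d)):
  P=pts(c); print(n)
  for z0,z1 in((.035,.3),):
    m=(P[...,2]>z0)&(P[...,2]<z1)&(c["depth"]>0)&(P[...,0]>.2)&(P[...,0]<1.1)&(P[...,1]>-.5)&(P[...,1]<.6)
    k,l,st,ce=cv2.connectedComponentsWithStats(m.astype(np.uint8))
    for i in range(1,k):
      if st[i,4]>25:
        q=P[l==i]; print(st[i],q.min(0).round(3),q.max(0).round(3))
E
```

```text
scene
[ 167   38   39   91 1889] [0.806 0.361 0.035] [0.984 0.6   0.3  ]
[223 129  19  16 242] [0.819 0.158 0.035] [0.9   0.235 0.06 ]
[244 131  17  20 242] [0.833 0.074 0.036] [0.885 0.134 0.11 ]
[211 142  18  15 140] [0.721 0.16  0.035] [0.782 0.196 0.092]
[281 148  13  14 128] [ 0.861 -0.067  0.035] [ 0.901 -0.023  0.09 ]
[ 143  154   56   46 1234] [0.465 0.129 0.035] [0.598 0.319 0.117]
[264 176  30  29 598] [ 0.652 -0.187  0.035] [ 0.738 -0.075  0.096]
[204 181  20  47 682] [ 0.456 -0.048  0.035] [0.512 0.005 0.205]
[352 186  42  26 577] [ 0.814 -0.462  0.035] [ 0.899 -0.331  0.093]
[390 200  14  25 173] [ 0.804 -0.5    0.036] [ 0.861 -0.471  0.133]
[252 239  38  35 549] [ 0.428 -0.297  0.035] [ 0.511 -0.188  0.11 ]
[324 289  27  27 499] [ 0.419 -0.5    0.035] [ 0.492 -0.439  0.084]
side
[278 120  21  19 259] [ 0.42  -0.49   0.035] [ 0.495 -0.433  0.087]
[ 281  146   27   84 1454] [ 0.428 -0.289  0.035] [0.516 0.018 0.209]
[   36   158   115   226 12285] [ 0.925 -0.351  0.035] [0.974 0.543 0.3  ]
[210 177  28  35 765] [ 0.654 -0.176  0.035] [ 0.735 -0.071  0.099]
[147 201  20  29 412] [ 0.863 -0.064  0.035] [ 0.911 -0.014  0.105]
[ 143  236   32   68 1554] [0.821 0.078 0.035] [0.898 0.237 0.113]
[ 262  253   59   74 2355] [0.463 0.131 0.035] [0.598 0.322 0.118]
[190 266  25  22 273] [0.72  0.161 0.036] [0.783 0.201 0.095]
[138 327  36  50 970] [0.81  0.375 0.035] [0.858 0.425 0.178]
```

View pics/c.png

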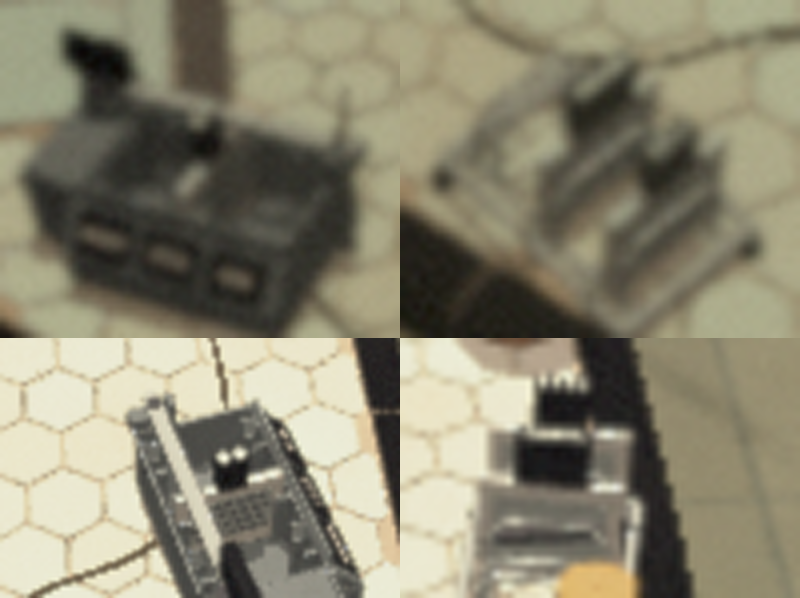

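Side crop: slicer (wide grip, bar) stands in the rack's middle place, julienne (ticks) at the -y place, the grater (two dots, white) in the caddy's middle slot; the bar lies shut. The candidates for the grater are caddy (265,285) and the orange one (342,240), so it's the caddy one. Labels are too blurry here, so I'll look from above with the wrist camera.

Request:
{"fn": "play_rows", "kwargs": {
  "steps": [
    [[3,-4,4],0.1],
    [[31.5,-40.4,6],0.372],
    [[31.5,-40.4,6],0.372],
    [[31.5,-40.4,6],0.372],
    [[31.5,-40.4,6],0.372],
    [[31.5,-40.4,6],0.372],
    [[31.5,-40.4,6],0.372],
    [[31.5,-40.4,6],0.372],
    [[31.5,-40.4,6],0.372],
    [[31.5,-40.4,6],0.372],
    [[31.5,-40.4,6],0.372],
    [[31.5,-40.4,6],0.372],
    [[31.5,-40.4,6],0.372]
  ],
  "gripper": 1,
  "newtons": 20
}}

```text
t: 1.78
ee_pos: [0.5598, 0.2256, 0.2787]
ee_rot: [-0.002, 3.142, 0.0]
force: [-0.6, 0.7, 0.3]
grip_width: 1.0
finger_force: 0.0
```

```bash
python3 - <<'E'
from h import *; import pickle
c=cam("wrist"); pickle.dump(c,open("w1.pkl","wb")); save(c,"d.png",None,1.56)
print(-c["R"].T@c["t"], c["f"],c["cx"],c["cy"],[proj(c,p).round() for p in([.53,.225,.07],[.53,.3,.07],[.6,.225,.07])])
E
```

```text
[0.48737886 0.22582321 0.44577689] 338.8022432039413 251.45677025858987 190.32179385748964 [array([251., 140.]), array([319., 140.]), array([251., 200.])]
```

View pics/d.png

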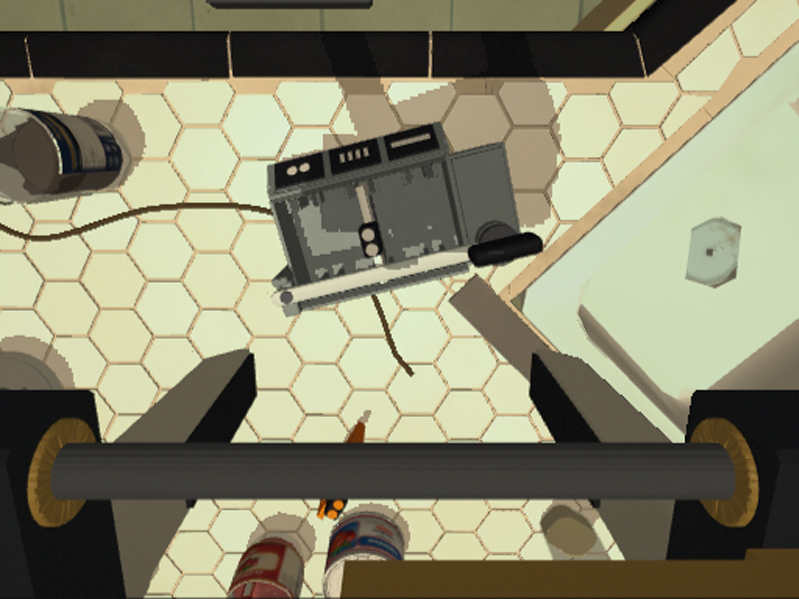

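Top view (799 px wide): labels left to right are two dots (302,170), four ticks (355,155), long bar (410,140). So -y is grater, middle is julienne and +y is slicer. The grater insert sits in the middle (370,240), and the bar handle is at (505,248).

```bash
python3 - <<'E'
from h import *; import pickle
c=pickle.load(open("w1.pkl","rb")); im=c["color"].astype(int); P=pts(c); g=im.max(2)
# handle top
m=(P[...,2]>.105)&(P[...,2]<.125)&(P[...,1]>.27)&(P[...,0]<.6)&(P[...,1]<.36)&(g<90)
r=cv2.minAreaRect(np.argwhere(m)[:,::-1].astype(np.float32)); a=onz(c,*r[0],.115); print("handle",m.sum(),a,[onz(c,*q,.115)[:2].round(4) for q in cv2.boxPoints(r)])
# bar
mb=(P[...,2]>.078)&(P[...,2]<.095)&(g>150)&(P[...,0]<.62)&(P[...,0]>.5)&(P[...,1]>.1)&(P[...,1]<.35)
k,l,st,ce=cv2.connectedComponentsWithStats(mb.astype(np.uint8)); i=1+st[1:,4].argmax(); q=P[l==i]
p=np.array([onz(c,u,v,.087)[:2] for v,u in np.argwhere(l==i)]); vx=cv2.fitLine(p.astype(np.float32),2,0,.01,.01).ravel(); print("bar",st[i],vx, "yaw",np.degrees(np.arctan2(-vx[0]*np.sign(vx[1]),abs(vx[1]))), p[p[:,1].argmin()])
# dots
md=(P[...,2]>.095)&(P[...,2]<.115)&(g>150)&(P[...,0]<.58)&(P[...,1]>.18)&(P[...,1]<.27)
d=np.argwhere(md); r=d.mean(0); print("dots",md.sum(),onz(c,r[1],r[0],.106), np.median(P[md],0))
mt=(P[...,2]>.095)&(P[...,2]<.115)&(P[...,0]<.58)&(P[...,1]>.18)&(P[...,1]<.27)
d=np.argwhere(mt); r=cv2.minAreaRect(d[:,::-1].astype(np.float32)); print("tab",onz(c,*r[0],.106),[onz(c,*q,.106)[:2].round(4) for q in cv2.boxPoints(r)])
E
```

```text
handle 577 [0.54511124 0.29784685 0.115     ] [array([0.5445, 0.2737]), array([0.5332, 0.3179]), array([0.5457, 0.322 ]), array([0.5573, 0.2774])]
bar [ 184  161  117   34 1017] [ 0.23546903 -0.97188187  0.56745636  0.21390085] yaw 13.619271 [0.57848183 0.15223285]
dots 83 [0.54158803 0.21111105 0.106     ] [0.54286017 0.21132349 0.10784403]
tab [0.54038455 0.21131052 0.106     ] [array([0.5318, 0.203 ]), array([0.5288, 0.2148]), array([0.5491, 0.2197]), array([0.5521, 0.2078])]
```

Caddy yaw is about 0.24 rad and its origin (0.5405, 0.2106); the dots and pivot agree to 1.5 mm. I'll grip the handle across its thickness, then turn it.

Request:
{"fn": "play_rows", "kwargs": {
  "steps": [
    [[-1.4,7.2,-2],-0.2],
    [[-1.4,7.2,-6],-1.331],
    [[-1.4,7.2,-6],-1.331],
    [[-1.4,7.2,-6],-1.331],
    [[-1.4,7.2,-6],-1.331],
    [[-1.4,7.2,-8],-1.331],
    [[-1.4,7.2,-10],-1.331],
    [[-1.4,7.2,-10],-1.331],
    [[-1.4,7.2,-10],-1.331],
    [[-1.4,7.2,-14],-1.331],
    [[-1.4,7.2,-18.5],-1.331],
    [[-1.4,7.2,-18.5],-1.331],
    [[-1.4,7.2,-18.5],-1.331]
  ],
  "gripper": -0.1
}}

```text
t: 3.45
ee_pos: [0.5471, 0.2973, 0.0962]
ee_rot: [1.937, 2.472, 0.003]
force: [0.9, 0.3, 1.3]
grip_width: 0.453
finger_force: 0.0
```

Request:
{"fn": "play_rows", "kwargs": {
  "steps": [
    [[0,0,0],0],
    [[0,0,0],0],
    [[0,0,0],0],
    [[0,0,0],0]
  ],
  "gripper": -1,
  "newtons": 25
}}

```text
t: 3.95
ee_pos: [0.5474, 0.2972, 0.0942]
ee_rot: [1.938, 2.47, 0.004]
force: [10.5, 3.7, -1.9]
grip_width: 0.128
finger_force: 25.0
```

Request:
{"fn": "play_rows", "kwargs": {
  "steps": [
    [[0.2,0,0],0.17],
    [[0.2,0,0],0.35],
    [[0.2,0,0],0.52],
    [[0.2,0,0],0.7],
    [[0.2,0,0],0.87],
    [[0.2,0,0],1.05],
    [[0.2,0,0],1.22],
    [[0.2,0,0],1.39],
    [[0.2,0,0],1.41],
    [[0.2,0,0],1.41]
  ]
}}

```text
t: 5.2
ee_pos: [0.5486, 0.2986, 0.0942]
ee_rot: [-0.126, 3.137, 0.005]
force: [3.5, 13.2, -2.8]
grip_width: 0.127
finger_force: 25.1
```

```bash
python3 - <<'E'
from h import *
s=arm.get_state(); print(s["wrist_torque"],s["force"],s["joints"])
c=cam("side"); P=pts(c); 
m=(P[...,2]>.078)&(P[...,2]<.092)&(P[...,0]>.56)&(P[...,0]<.72)&(P[...,1]>.24)&(P[...,1]<.36)&(c["color"].max(2)>120)
q=P[m]; print(m.sum(), q.min(0),q.max(0), cv2.fitLine(q[:,:2].astype(np.float32),2,0,.01,.01).ravel() if m.sum()>5 else 0)
E
```

```text
[ 2.26713936 -0.56679221 -0.22244792] [ 3.49795523 13.16165955 -2.76599123] [ 0.4564006   0.06591464  1.69936727  0.00243371  1.37346903 -1.19488222]
291 [0.56481996 0.29474925 0.08098896] [0.70844787 0.31389659 0.09175424] [0.99721515 0.07457837 0.6362459  0.3045955 ]
```

The bar is at its open stop (direction 4.3°, 1.4 rad from shut). Next I release and move over the grater.

Request:
{"fn": "play_rows", "kwargs": {
  "steps": [
    [[0.2,0,0],0],
    [[0.2,0,0],0],
    [[0.2,0.1,4],0],
    [[0,-3,8],0.16],
    [[-0.5,-8.5,8],0.16],
    [[-0.5,-8.5,8],0.16],
    [[-0.5,-8.5,8],0.16]
  ],
  "gripper": -0.35
}}

```text
t: 6.12
ee_pos: [0.5432, 0.2119, 0.1736]
ee_rot: [0.374, -3.119, -0.0]
force: [-0.0, -0.2, -0.1]
grip_width: 0.327
finger_force: 0.0
```

```bash
python3 - <<'E'
from h import *; import pickle
print(arm.get_state()["ee_pos"],arm.get_state()["joints"])
c=cam("wrist"); P=pts(c); g=c["color"].max(2)
print(-c["R"].T@c["t"],[proj(c,p).round() for p in([.5435,.213,.106],)])
m=(P[...,2]>.095)&(P[...,2]<.115)&(P[...,0]<.6)&(P[...,0]>.5)&(P[...,1]>.18)&(P[...,1]<.25)
m2=m&(g>150); 
for q in(m,m2):
  if q.sum():
    d=np.argwhere(q); r=cv2.minAreaRect(d[:,::-1].astype(np.float32)); print(q.sum(),onz(c,*r[0],.106),[onz(c,*x,.106)[:2].round(4) for x in cv2.boxPoints(r)])
s=cam("side");save(s,"e.png",(230,220,370,325),5)
E
```

```text
[0.54323939 0.21187727 0.17361434] [ 3.28051348e-01 -6.83873644e-02  1.70212268e+00  1.56234337e-04
  1.50786608e+00 -1.48121495e+00]
[0.47288977 0.19532981 0.34068218] [array([252., 204.])]
458 [0.53917172 0.21070307 0.106     ] [array([0.53 , 0.203]), array([0.5275, 0.2134]), array([0.5486, 0.2186]), array([0.5512, 0.208 ])]
164 [0.5413653  0.21123463 0.106     ] [array([0.5338, 0.2061]), array([0.5323, 0.2123]), array([0.5491, 0.2165]), array([0.5506, 0.2101])]
```

View pics/e.png

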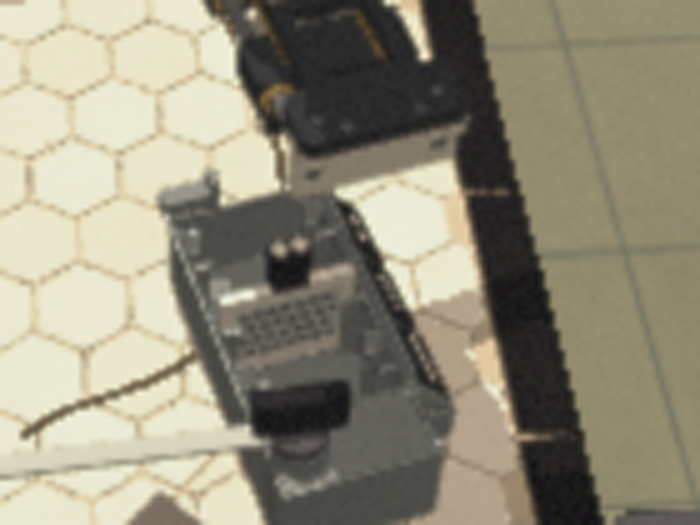

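The picture shows the bar swung out behind (140,455) and the grater clear in the middle slot (285,265). I go down on it.

Request:
{"fn": "play_rows", "kwargs": {
  "steps": [
    [[0,0,-5],0],
    [[0,0,-8],0],
    [[0,0,-9.5],0],
    [[0,0,-9.5],0],
    [[0,0,-9.5],0]
  ]
}}

```text
t: 6.85
ee_pos: [0.5439, 0.2123, 0.08]
ee_rot: [-0.375, 3.117, 0.001]
force: [0.1, -0.4, 0.6]
grip_width: 0.328
finger_force: 0.0
```

Request:
{"fn": "play_rows", "kwargs": {
  "steps": [
    [[0,0,0],0],
    [[0,0,0],0],
    [[0,0,0],0],
    [[0,0,0],0]
  ],
  "gripper": -1
}}

```text
t: 7.35
ee_pos: [0.5435, 0.212, 0.0792]
ee_rot: [-0.375, 3.118, 0.0]
force: [-1.8, -0.1, 5.6]
grip_width: 0.128
finger_force: 25.0
```

```bash
python3 - <<'E'
from h import *
s=arm.get_state(); print(s["ee_pos"],s["force"],s["wrist_torque"],s["grip_width"]*93)
E
```

```text
[0.54346291 0.21197522 0.0792149 ] [-1.77268036 -0.14016924  5.59940534] [ 0.07803727  0.22697786 -0.08930708] 11.861239139634744
```

Request:
{"fn": "play_rows", "kwargs": {
  "steps": [
    [[0,0,3],0],
    [[0,0,7.5],0],
    [[0,0,8.5],0],
    [[0.5,-2,8.5],0],
    [[1,-4.1,8.5],0],
    [[1,-4.1,8.5],0],
    [[1,-4.1,7.5],0],
    [[1,-4.1,5.8],0],
    [[1,-4.1,4.5],0],
    [[1,-4.1,3],0],
    [[1,-4.1,3],0]
  ]
}}

```text
t: 8.72
ee_pos: [0.5526, 0.1709, 0.107]
ee_rot: [0.375, -3.117, 0.001]
force: [0.2, 0.0, -0.2]
grip_width: 0.129
finger_force: 25.0
```

```bash
python3 - <<'E'
from h import *
s=arm.get_state(); print(s["ee_pos"],s["force"],s["wrist_torque"],s["grip_width"]*93)
E
```

```text
[0.55258641 0.1708517  0.10702061] [ 0.15373456  0.01627651 -0.17710214] [ 0.1115851   0.03659616 -0.0021706 ] 11.98453582506424
```

Request:
{"fn": "play_rows", "kwargs": {
  "steps": [
    [[0,0,-1.5],0],
    [[0,0,-2.5],0],
    [[0,0,-3],0],
    [[0,0,-3.1],0],
    [[0,0,-3.1],0]
  ]
}}

```text
t: 9.35
ee_pos: [0.5537, 0.1709, 0.079]
ee_rot: [-0.375, 3.118, 0.0]
force: [-3.3, -1.5, 11.6]
grip_width: 0.128
finger_force: 25.0
```

Request:
{"fn": "play_rows", "kwargs": {
  "steps": [
    [[0,0,0],0],
    [[0,0,0],0],
    [[0,0,0],0],
    [[0,0,4],0],
    [[0,0,9],0]
  ],
  "gripper": -0.35
}}

```text
t: 9.98
ee_pos: [0.5527, 0.1707, 0.1677]
ee_rot: [0.375, -3.117, 0.0]
force: [0.3, -0.5, 1.0]
grip_width: 0.327
finger_force: 0.0
```

```bash
python3 - <<'E'
from h import *
print(arm.get_state()["ee_pos"])
c=cam("wrist"); P=pts(c); g=c["color"].max(2)
m2=(P[...,2]>.09)&(P[...,2]<.13)&(P[...,0]<.58)&(P[...,0]>.52)&(P[...,1]>.145)&(P[...,1]<.2)&(g>150)
d=np.argwhere(m2);print(m2.sum(),onz(c,*d.mean(0)[::-1],.106),np.median(P[m2],0))
# rack: from side + scene
import pickle
s=cam("side"); P=pts(s); g=s["color"].max(2)
m=(P[...,0]>.42)&(P[...,0]<.53)&(P[...,1]>-.31)&(P[...,1]<-.17)&(P[...,2]>.1)&(P[...,2]<.118)&(s["depth"]>0)
k,l,st,ce=cv2.connectedComponentsWithStats(m.astype(np.uint8))
for i in range(1,k):
  if st[i,4]>5:
    q=P[l==i]; print("side",st[i],q.mean(0),q.min(0),q.max(0))
s=cam("scene"); P=pts(s)
m=(P[...,0]>.42)&(P[...,0]<.53)&(P[...,1]>-.31)&(P[...,1]<-.17)&(P[...,2]>.097)&(P[...,2]<.118)&(s["depth"]>0)
k,l,st,ce=cv2.connectedComponentsWithStats(m.astype(np.uint8))
for i in range(1,k):
  if st[i,4]>5:
    q=P[l==i]; print("scene",st[i],q.mean(0),q.min(0),q.max(0))
E
```

```text
[0.55265658 0.17072578 0.1676592 ]
180 [0.55126387 0.17082579 0.106     ] [0.55195421 0.17071876 0.1077576 ]
scene [265 239  11  11  60] [ 0.46978386 -0.24236304  0.10436861] [ 0.45310167 -0.25013802  0.09790914] [ 0.49029589 -0.23275041  0.1095153 ]
scene [276 249   9   9  47] [ 0.45979032 -0.2831466   0.10538469] [ 0.44672207 -0.2906114   0.09956526] [ 0.4756897  -0.27515386  0.11089201]
```

The grater is down in its slot (height the same as before). Next I go round the front of the bottle to look at the rack.

Request:
{"fn": "play_rows", "kwargs": {
  "steps": [
    [[-2,0,5],0],
    [[-7,-2,8],-0.1],
    [[-12,-5,8],-0.2],
    [[-15,-10,8],-0.24],
    [[-16,-16,8],-0.3],
    [[-16,-22,8],-0.4],
    [[-15,-28,8],-0.48],
    [[-13,-34,7],-0.48],
    [[-9.5,-39,6],-0.48],
    [[-8.3,-41,6],-0.48],
    [[-8.3,-41,6],-0.48],
    [[-8.3,-41,6],-0.48]
  ]
}}

```text
t: 11.62
ee_pos: [0.4699, -0.2385, 0.227]
ee_rot: [-0.377, -3.118, -0.001]
force: [-0.1, 0.7, -0.7]
grip_width: 0.322
finger_force: 0.0
```

```bash
python3 - <<'E'
from h import *
print(arm.get_state()["ee_pos"])
c=cam("wrist"); P=pts(c); g=c["color"].max(2); save(c,"f.png",None,1.3)
print([proj(c,p).round() for p in([.47,-.242,.107],[.46,-.283,.107])])
m=(P[...,2]>.1)&(P[...,2]<.116)&(P[...,0]>.42)&(P[...,0]<.53)&(P[...,1]>-.32)&(P[...,1]<-.2)
k,l,st,ce=cv2.connectedComponentsWithStats(m.astype(np.uint8))
for i in range(1,k):
  if st[i,4]>40:
    d=np.argwhere(l==i); r=cv2.minAreaRect(d[:,::-1].astype(np.float32)); print("tab",st[i],onz(c,*r[0],.1075),[onz(c,*x,.1075)[:2].round(4) for x in cv2.boxPoints(r)])
    w=np.argwhere((l==i)&(g>150)); print(" mark",len(w),onz(c,*w.mean(0)[::-1],.1075), [onz(c,*x,.1075)[:2].round(4) for x in cv2.boxPoints(cv2.minAreaRect(w[:,::-1].astype(np.float32)))])
E
```

```text
[ 0.46988653 -0.23850346  0.2270079 ]
[array([248., 187.]), array([199., 187.])]
tab [245 167  14  42 564] [ 0.47131228 -0.23876406  0.1075    ] [array([ 0.4523, -0.2399]), array([ 0.455, -0.229]), array([ 0.4909, -0.2376]), array([ 0.4882, -0.2488])]
 mark 171 [ 0.47410743 -0.23954201  0.1075    ] [array([ 0.458 , -0.2401]), array([ 0.4588, -0.2344]), array([ 0.4905, -0.2394]), array([ 0.4896, -0.2453])]
tab [197 172  15  33 459] [ 0.46185778 -0.27917744  0.1075    ] [array([ 0.4467, -0.2811]), array([ 0.4496, -0.2694]), array([ 0.4774, -0.2772]), array([ 0.4745, -0.2892])]
 mark 137 [ 0.46326627 -0.28041324  0.1075    ] [array([ 0.452 , -0.2823]), array([ 0.4534, -0.2741]), array([ 0.4742, -0.2784]), array([ 0.4728, -0.2868])]
```

View pics/f.png

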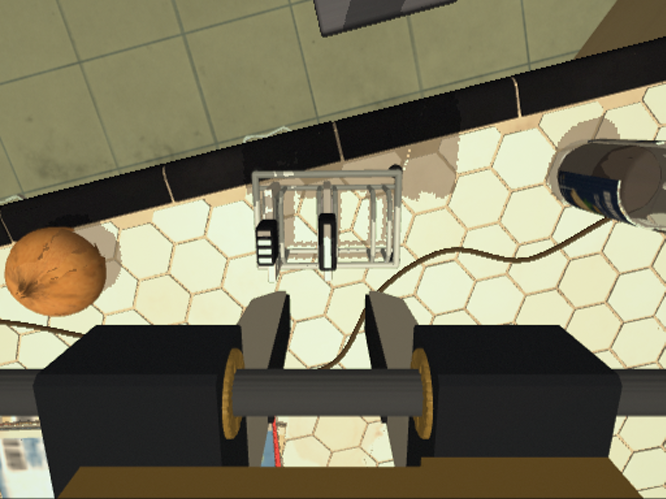

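The picture shows the julienne (four ticks, (266,242)) in the -y place and the slicer (long bar, (327,242)) in the middle, as expected. I grasp the slicer.

Request:
{"fn": "play_rows", "kwargs": {
  "steps": [
    [[0.5,0,-5],0],
    [[0.5,0,-10],0],
    [[0.5,0,-13],0],
    [[0.5,0,-14.6],0],
    [[0.5,0,-14.6],0],
    [[0.5,0,-14.6],0]
  ]
}}

```text
t: 12.42
ee_pos: [0.4758, -0.2393, 0.0832]
ee_rot: [0.377, 3.117, -0.001]
force: [-0.0, -0.5, 0.8]
grip_width: 0.328
finger_force: 0.0
```

Request:
{"fn": "play_rows", "kwargs": {
  "steps": [
    [[0,0,0],0],
    [[0,0,0],0],
    [[0,0,0],0],
    [[0,0,0],0]
  ],
  "gripper": -1
}}

```text
t: 12.92
ee_pos: [0.4754, -0.2392, 0.0821]
ee_rot: [0.377, 3.118, -0.0]
force: [-0.8, -0.4, 3.9]
grip_width: 0.125
finger_force: 25.0
```

Request:
{"fn": "play_rows", "kwargs": {
  "steps": [
    [[0,0,5],0],
    [[0,0,10],0],
    [[-4,1,12],0],
    [[-8,4,12],0.1],
    [[-9.5,9,12],0.2],
    [[-9.5,15,12],0.24],
    [[-9.5,21,12],0.24],
    [[-9.5,27,12],0.24],
    [[-8.5,33,12],0.3],
    [[-5,38,12],0.4],
    [[-1,42,12],0.48],
    [[3,46,12],0.48],
    [[5.8,49.2,12],0.48],
    [[5.8,49.2,12],0.48],
    [[5.8,49.2,12],0.48],
    [[5.8,49.2,12],0.48]
  ]
}}

```text
t: 14.92
ee_pos: [0.5328, 0.2522, 0.202]
ee_rot: [-0.374, 3.119, 0.0]
force: [0.4, -0.9, -0.3]
grip_width: 0.128
finger_force: 25.0
```

```bash
python3 - <<'E'
from h import *
s=arm.get_state(); print(s["ee_pos"],s["force"],s["ee_rot"])
E
```

```text
[0.53281915 0.2522072  0.20203021] [ 0.38359887 -0.88584894 -0.26114553] [-3.73963868e-01  3.11873155e+00  8.15120311e-05]
```

Request:
{"fn": "play_rows", "kwargs": {
  "steps": [
    [[0.05,0.05,-4],0],
    [[0.05,0.05,-6],0],
    [[0.05,0.05,-7.5],0],
    [[0.05,0.05,-9],0],
    [[0.05,0.05,-9],0]
  ]
}}

```text
t: 15.55
ee_pos: [0.5334, 0.2532, 0.1108]
ee_rot: [0.375, -3.118, 0.001]
force: [0.2, 0.1, -1.1]
grip_width: 0.133
finger_force: 25.0
```

```bash
python3 - <<'E'
from h import *
s=arm.get_state(); print(s["ee_pos"],s["force"],s["wrist_torque"])
E
```

```text
[0.533429   0.25322677 0.11081707] [ 0.20483922  0.13814066 -1.14196436] [ 0.02615101  0.0819619  -0.02427264]
```

Request:
{"fn": "play_rows", "kwargs": {
  "steps": [
    [[0,0,-1.5],0],
    [[0,0,-2.5],0],
    [[0,0,-3],0],
    [[0,0,-3.15],0],
    [[0,0,-3.15],0]
  ]
}}

```text
t: 16.18
ee_pos: [0.534, 0.2535, 0.0806]
ee_rot: [-0.375, 3.118, 0.0]
force: [-1.6, 0.4, 3.7]
grip_width: 0.126
finger_force: 25.0
```

Request:
{"fn": "play_rows", "kwargs": {
  "steps": [
    [[0,0,0],0],
    [[0,0,0],0],
    [[0,0,0],0],
    [[0,0,4],0],
    [[0,0,9],0],
    [[0,0,10],0]
  ],
  "gripper": -0.45
}}

```text
t: 16.92
ee_pos: [0.5347, 0.2538, 0.1838]
ee_rot: [-0.374, 3.115, 0.002]
force: [-0.1, 0.8, -0.2]
grip_width: 0.276
finger_force: 0.0
```

```bash
python3 - <<'E'
from h import *
s=arm.get_state(); print(s["ee_pos"],s["force"],s["grip_width"])
c=cam("wrist"); P=pts(c); g=c["color"].max(2)
m2=(P[...,2]>.09)&(P[...,2]<.13)&(P[...,0]<.57)&(P[...,0]>.5)&(P[...,1]>.23)&(P[...,1]<.28)&(g>150)
d=np.argwhere(m2);print(m2.sum(),onz(c,*d.mean(0)[::-1],.106),np.median(P[m2],0))
E
```

```text
[0.53471935 0.25381589 0.18381826] [-0.13814709  0.77966639 -0.22696962] 0.27605560936925716
190 [0.53150076 0.25323983 0.106     ] [0.53107321 0.2531324  0.10781584]
```

Request:
{"fn": "play_rows", "kwargs": {
  "steps": [
    [[-3,-2,3],0],
    [[-7,-6,4],-0.1],
    [[-11,-10,4],-0.2],
    [[-13.5,-15,4],-0.24],
    [[-13.5,-21,4],-0.24],
    [[-13.5,-27,4],-0.24],
    [[-13.5,-33,4],-0.3],
    [[-13,-39,4],-0.4],
    [[-11,-44,4],-0.48],
    [[-9,-49,3],-0.48],
    [[-6.8,-53.3,1],-0.48],
    [[-6.8,-53.3,0],-0.48],
    [[-6.8,-53.3,0],-0.48],
    [[-6.8,-53.3,0],-0.48]
  ],
  "gripper": -0.35
}}

```text
t: 18.73
ee_pos: [0.4656, -0.2788, 0.1807]
ee_rot: [0.376, 3.118, -0.0]
force: [0.1, -0.7, 0.1]
grip_width: 0.329
finger_force: 0.0
```

```bash
python3 - <<'E'
from h import *
s=arm.get_state(); print(s["ee_pos"],s["force"],s["ee_rot"])
E
```

```text
[ 0.46564783 -0.27881138  0.18072144] [ 0.14538994 -0.7052421   0.05602259] [ 3.76013314e-01  3.11827029e+00 -4.45220616e-04]
```

Request:
{"fn": "play_rows", "kwargs": {
  "steps": [
    [[0,-0.1,-4],0],
    [[0,-0.1,-7.5],0],
    [[0,-0.1,-9.9],0],
    [[0,-0.1,-9.9],0],
    [[0,-0.1,-9.9],0]
  ]
}}

```text
t: 19.35
ee_pos: [0.4663, -0.2806, 0.083]
ee_rot: [0.376, 3.117, -0.002]
force: [-0.7, -0.0, 0.6]
grip_width: 0.326
finger_force: 0.0
```

Request:
{"fn": "play_rows", "kwargs": {
  "steps": [
    [[0,0,0],0],
    [[0,0,0],0],
    [[0,0,0],0],
    [[0,0,0],0]
  ],
  "gripper": -1
}}

```text
t: 19.85
ee_pos: [0.466, -0.2808, 0.0817]
ee_rot: [0.377, 3.118, -0.001]
force: [0.4, 0.6, 4.7]
grip_width: 0.127
finger_force: 25.0
```

Request:
{"fn": "play_rows", "kwargs": {
  "steps": [
    [[0,0,5],0],
    [[0,0,10],0],
    [[-4,1,12],0],
    [[-7.5,4,12],0.1],
    [[-8.5,9,12],0.2],
    [[-8.5,15,12],0.24],
    [[-8.5,21,12],0.24],
    [[-8.5,27,12],0.24],
    [[-8.5,33,12],0.24],
    [[-6,38,12],0.35],
    [[-2,42,12],0.48],
    [[3,45.5,12],0.48],
    [[7.7,49.2,12],0.48],
    [[7.7,49.2,12],0.48],
    [[7.7,49.2,12],0.48],
    [[7.7,49.2,12],0.48]
  ]
}}

```text
t: 21.85
ee_pos: [0.5421, 0.2107, 0.2019]
ee_rot: [-0.374, 3.118, 0.0]
force: [-0.1, -0.5, 0.3]
grip_width: 0.131
finger_force: 25.0
```

```bash
python3 - <<'E'
from h import *
s=arm.get_state(); print(s["ee_pos"],s["force"],s["ee_rot"])
E
```

```text
[0.54214393 0.21072487 0.20188283] [-0.13624433 -0.46915252  0.27723299] [-3.73852190e-01  3.11818325e+00  2.64428659e-04]
```

Request:
{"fn": "play_rows", "kwargs": {
  "steps": [
    [[0.1,0.15,-3],0],
    [[0.1,0.15,-6],0],
    [[0.1,0.15,-7.5],0],
    [[0.1,0.15,-9],0],
    [[0.1,0.15,-9],0]
  ]
}}

```text
t: 22.48
ee_pos: [0.5434, 0.2127, 0.1108]
ee_rot: [0.375, -3.119, 0.0]
force: [-0.1, 0.6, 0.7]
grip_width: 0.129
finger_force: 25.0
```

```bash
python3 - <<'E'
from h import *
s=arm.get_state(); print(s["ee_pos"],s["force"],s["wrist_torque"])
E
```

```text
[0.54343451 0.21267452 0.11077814] [-0.09301086  0.58091517  0.73257603] [ 0.12317099  0.07421803 -0.00449117]
```

Request:
{"fn": "play_rows", "kwargs": {
  "steps": [
    [[0,0,-1.5],0],
    [[0,0,-2.5],0],
    [[0,0,-3],0],
    [[0,0,-3.15],0],
    [[0,0,-3.15],0]
  ]
}}

```text
t: 23.1
ee_pos: [0.544, 0.213, 0.0803]
ee_rot: [-0.375, 3.118, 0.0]
force: [-1.3, -0.7, 4.7]
grip_width: 0.125
finger_force: 25.0
```

Request:
{"fn": "play_rows", "kwargs": {
  "steps": [
    [[0,0,0],0],
    [[0,0,0],0],
    [[0,0,0],0],
    [[0,0,4],0],
    [[0,0,9],0],
    [[1,0,13],0],
    [[1,0,14],0],
    [[1,0,14],0]
  ],
  "gripper": -0.5
}}

```text
t: 24.1
ee_pos: [0.5537, 0.2129, 0.2193]
ee_rot: [-0.375, 3.119, 0.0]
force: [-0.7, -0.4, -0.3]
grip_width: 0.251
finger_force: 0.0
```

```bash
python3 - <<'E'
from h import *
s=arm.get_state(); print(s["ee_pos"],s["force"],s["ee_rot"])
c=cam("wrist"); P=pts(c); g=c["color"].max(2); save(c,"g.png",None,1.3)
m=(P[...,2]>.095)&(P[...,2]<.125)&(P[...,0]<.6)&(P[...,0]>.49)&(P[...,1]>.14)&(P[...,1]<.275)&(g>150)
for y in(.171,.212,.253):
  q=m&(abs(P[...,1]-y)<.014); d=np.argwhere(q); print(q.sum(),onz(c,*d.mean(0)[::-1],.106),np.median(P[q],0))
E
```

```text
[0.55366341 0.21289279 0.21934194] [-0.72190129 -0.42854735 -0.33618645] [-3.74747370e-01  3.11913379e+00  6.86825476e-05]
127 [0.55099539 0.17049298 0.106     ] [0.54948043 0.17058714 0.10774964]
125 [0.54021912 0.21265594 0.106     ] [0.53866681 0.212553   0.10774252]
160 [0.53123923 0.25345495 0.106     ] [0.53066703 0.25311817 0.10779181]
```

View pics/g.png

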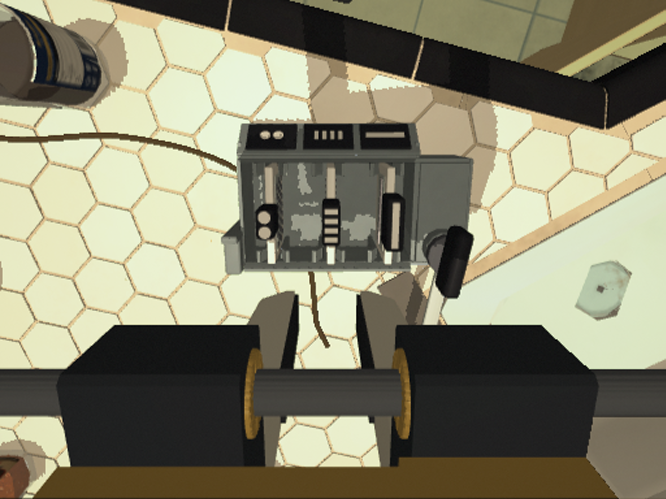

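All three marks match their labels and sit at equal height (dots (264,222), ticks (331,222), bar (393,222)). Time to close the bar.

Request:
{"fn": "play_rows", "kwargs": {
  "steps": [
    [[-0.5,4,0],-0.16],
    [[-0.5,8.6,-3],-0.16],
    [[-0.5,8.6,-6],-0.16],
    [[-0.5,8.6,-9],-0.16],
    [[-0.5,8.6,-12.4],-0.16],
    [[-0.5,8.6,-12.4],-0.16],
    [[-0.5,8.6,-12.4],-0.16]
  ],
  "gripper": -0.45
}}

```text
t: 25.02
ee_pos: [0.5486, 0.2988, 0.0959]
ee_rot: [0.124, -3.139, 0.0]
force: [-0.1, -0.0, 0.2]
grip_width: 0.278
finger_force: 0.0
```

Request:
{"fn": "play_rows", "kwargs": {
  "steps": [
    [[0,0,0],0],
    [[0,0,0],0],
    [[0,0,0],0],
    [[0,0,0],0]
  ],
  "gripper": -1
}}

```text
t: 25.52
ee_pos: [0.549, 0.2988, 0.0965]
ee_rot: [-0.124, 3.138, 0.0]
force: [-0.9, -4.0, 6.7]
grip_width: 0.126
finger_force: 25.0
```

Request:
{"fn": "play_rows", "kwargs": {
  "steps": [
    [[0,0,0],-0.17],
    [[0,0,0],-0.35],
    [[0,0,0],-0.52],
    [[0,0,0],-0.7],
    [[0,0,0],-0.87],
    [[0,0,0],-1.05],
    [[0,0,0],-1.22],
    [[0,0,0],-1.38],
    [[0,0,0],-1.43],
    [[0,0,0],-1.43],
    [[0,0,0],-1.43]
  ]
}}

```text
t: 26.9
ee_pos: [0.5478, 0.2972, 0.0964]
ee_rot: [1.964, 2.452, -0.007]
force: [-14.6, -18.0, 14.7]
grip_width: 0.125
finger_force: 25.3
```

```bash
python3 - <<'E'
from h import *
s=arm.get_state(); print(s["wrist_torque"],s["force"],s["ee_rot"])
E
```

```text
[-3.26579623  2.63258227  0.34161637] [-14.64256515 -18.04461443  14.65042642] [ 1.96407988  2.45158471 -0.00691402]
```

```bash
python3 - <<'E'
from h import *; import pickle
def bar(c):
    P=pts(c); m=(P[...,2]>.078)&(P[...,2]<.092)&(P[...,0]>.54)&(P[...,0]<.62)&(P[...,1]>.14)&(P[...,1]<.28)&(c["color"].min(2)>160)
    k,l,st,ce=cv2.connectedComponentsWithStats(m.astype(np.uint8)); i=1+st[1:,4].argmax()
    p=np.array([onz(c,u,v,.087)[:2] for v,u in np.argwhere(l==i)]); f=cv2.fitLine(p.astype(np.float32),2,0,.01,.01).ravel()
    return st[i],f,np.degrees(np.arctan(f[0]/f[1])),p[p[:,1].argmin()]
print(bar(pickle.load(open("side0.pkl","rb")))); c=cam("side"); print(bar(c))
E
```

```text
(array([267, 257,  18,  39, 152], dtype=int32), array([ 0.23851989, -0.9711376 ,  0.5668792 ,  0.2103241 ], dtype=float32), np.float32(-13.799198), array([0.57718301, 0.15271421]))
(array([267, 257,   6,   7,  22], dtype=int32), array([ 0.2724084 , -0.96218175,  0.57852936,  0.16301346], dtype=float32), np.float32(-15.807631), array([0.57718301, 0.15271421]))
```

Request:
{"fn": "play_rows", "kwargs": {
  "steps": [
    [[0.1,0.15,0],0.03],
    [[0.1,0.15,0],0.03],
    [[0.1,0.15,0],0.03],
    [[0.1,0.15,0],0.03],
    [[0.1,0.15,4],0.03],
    [[0.1,0.15,9],0.03],
    [[0,4,13],0.03],
    [[-3,9,15],0.03],
    [[-3,9,15],0.03]
  ],
  "gripper": -0.4
}}

```text
t: 28.08
ee_pos: [0.5175, 0.3918, 0.2475]
ee_rot: [1.923, 2.484, 0.004]
force: [0.5, -0.8, -0.6]
grip_width: 0.302
finger_force: 0.0
```

```bash
python3 - <<'E'
from h import *; import pickle
s=arm.get_state(); print(s["t"],s["ee_pos"],s["force"])
def bar(c):
    P=pts(c); m=(P[...,2]>.078)&(P[...,2]<.092)&(P[...,0]>.54)&(P[...,0]<.62)&(P[...,1]>.14)&(P[...,1]<.28)&(c["color"].min(2)>160)
    k,l,st,ce=cv2.connectedComponentsWithStats(m.astype(np.uint8)); i=1+st[1:,4].argmax()
    p=np.array([onz(c,u,v,.087)[:2] for v,u in np.argwhere(l==i)]); f=cv2.fitLine(p.astype(np.float32),2,0,.01,.01).ravel()
    return st[i],f,np.degrees(np.arctan(f[0]/f[1])),p[p[:,1].argmin()]
a=pickle.load(open("side0.pkl","rb")); c=cam("side"); print(bar(a),bar(c)); save(c,"h.png",(210,110,370,330),2.7)
for n in("scene",):
  a=pickle.load(open(n+"0.pkl","rb")); b=cam(n); d=abs(a["color"].astype(int)-b["color"]).max(2)>60
  for nm,(u,v,w,h) in dict(mug=(264,176,30,29),bottle=(204,181,20,47),onion=(324,289,27,27)).items(): print(nm,d[v:v+h,u:u+w].mean())
E
```

```text
28.075 [0.51749576 0.39175028 0.24753329] [ 0.5252024  -0.78478641 -0.59798284]Traceback (most recent call last):
  File "<stdin>", line 8, in <module>
  File "<stdin>", line 5, in bar
ValueError: attempt to get argmax of an empty sequence
```

Request:
{"fn": "play_rows", "kwargs": {
  "steps": [
    [[-6,3,2],0],
    [[-12,8,2],0],
    [[-17,12,2],0],
    [[-22,17,2],0],
    [[-24,20,2],0],
    [[-24,20,2],0],
    [[-24,20,2],0],
    [[-24,20,2],0]
  ]
}}

```text
t: 29.12
ee_pos: [0.2801, 0.5878, 0.2655]
ee_rot: [1.929, 2.479, -0.0]
force: [0.2, -0.3, -0.3]
grip_width: 0.299
finger_force: 0.0
```

```bash
python3 - <<'E'
from h import *; import pickle
s=arm.get_state(); print(s["t"],s["ee_pos"],s["force"])
def bar(c):
    P=pts(c); m=(P[...,2]>.078)&(P[...,2]<.092)&(P[...,0]>.54)&(P[...,0]<.62)&(P[...,1]>.14)&(P[...,1]<.28)&(c["color"].min(2)>160)
    k,l,st,ce=cv2.connectedComponentsWithStats(m.astype(np.uint8)); i=1+st[1:,4].argmax()
    p=np.array([onz(c,u,v,.087)[:2] for v,u in np.argwhere(l==i)]); f=cv2.fitLine(p.astype(np.float32),2,0,.01,.01).ravel()
    return st[i],f,np.degrees(np.arctan(f[0]/f[1])),p[p[:,1].argmin()]
c=cam("side"); save(c,"h.png",(210,110,370,330),2.7)
a=pickle.load(open("side0.pkl","rb"))
for n in("scene",):
  e=pickle.load(open(n+"0.pkl","rb")); b=cam(n); d=abs(e["color"].astype(int)-b["color"]).max(2)>60
  for nm,(u,v,w,h) in dict(mug=(264,176,30,29),bottle=(204,181,20,47),onion=(324,289,27,27)).items(): print(nm,d[v:v+h,u:u+w].mean())
print(bar(a),bar(c))
E
```

```text
29.125 [0.28010558 0.58781237 0.26548881] [ 0.22701081 -0.33471203 -0.2852439 ]
mug 0.0
bottle 0.0
onion 0.0
(array([267, 257,  18,  39, 152], dtype=int32), array([ 0.23851989, -0.9711376 ,  0.5668792 ,  0.2103241 ], dtype=float32), np.float32(-13.799198), array([0.57718301, 0.15271421])) (array([267, 257,  18,  39, 157], dtype=int32), array([ 0.2190347 , -0.97571707,  0.566987  ,  0.20966005], dtype=float32), np.float32(-12.652342), array([0.57718301, 0.15271421]))
```

View pics/h.png

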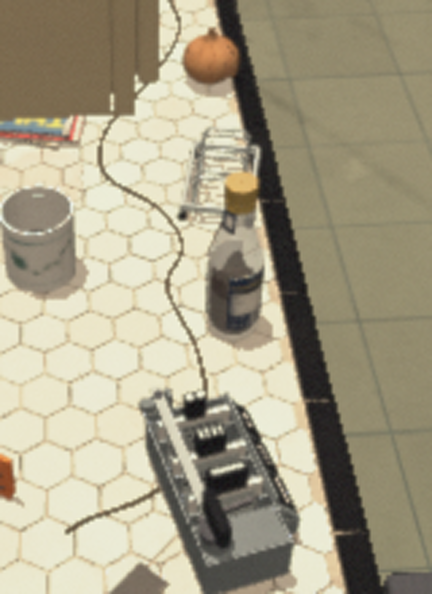

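Everything is filed, the bar covers the frames, and bottle, mug and onion are unmoved. I'll do a pixel check of the bar against its original shut position.

```bash
python3 - <<'E'
from h import *; import pickle
a=pickle.load(open("side0.pkl","rb")); c=cam("side")
A,B=[cv2.cvtColor(x["color"],cv2.COLOR_RGB2GRAY).astype(np.float32) for x in(a,c)]
for v0 in(255,262,270,278,286,294):
  r=[]
  for X in(A,B):
    s=X[v0:v0+4,258:292]; r.append(" ".join(str(int(q)) for q in s.mean(0)))
  print(v0,"\n ",r[0],"\n ",r[1])
E
```

```text
255 
  228 228 227 221 205 197 197 181 158 140 134 141 172 129 116 132 208 222 226 227 227 227 227 227 225 220 214 191 138 186 186 179 163 153 
  227 227 227 221 205 197 197 185 164 141 133 142 174 127 114 132 208 222 223 197 150 184 191 143 111 148 154 126 112 183 184 179 164 153
262 
  226 226 225 222 191 159 108 91 87 93 104 158 205 211 211 172 112 83 75 75 74 76 76 76 76 76 76 76 77 77 78 77 79 101 
  226 226 226 222 190 159 107 93 88 91 101 154 203 211 211 189 140 135 143 144 89 45 39 45 46 55 60 79 125 155 149 148 146 133
270 
  225 220 217 216 209 185 103 80 107 111 96 106 102 106 134 188 208 211 196 142 97 89 91 99 100 64 69 99 103 62 43 51 47 42 
  225 219 218 217 209 184 102 81 108 112 108 128 131 122 134 188 209 212 209 156 107 89 86 82 50 82 140 103 102 94 64 89 61 53
278 
  231 231 231 230 231 231 215 137 84 73 74 98 121 91 105 124 160 173 176 205 210 212 195 173 157 151 118 101 97 91 102 100 100 100 
  231 230 231 230 231 231 215 137 83 72 75 97 122 92 110 130 155 171 180 205 210 210 207 192 161 106 85 88 88 98 101 101 107 109
286 
  223 220 221 220 215 219 219 221 216 182 126 86 75 74 92 114 103 104 94 101 97 139 195 210 211 196 146 106 92 94 96 98 98 107 
  224 219 221 220 215 219 219 221 216 182 126 86 75 76 94 114 101 104 94 105 93 132 192 209 209 198 140 92 48 30 38 39 33 30
294 
  170 156 168 157 172 176 199 202 183 209 228 230 215 167 104 76 72 79 111 124 107 104 94 91 118 167 142 67 35 39 41 42 49 78 
  171 156 169 156 172 177 200 203 183 209 228 229 217 166 104 76 72 81 111 125 107 116 163 156 139 169 142 66 34 39 41 44 52 76
```

The bar's edges match its initial shut position to a small fraction of a pixel.

```bash
python3 -c "
from workcell import arm
print(arm.sign_off())"
```

```text
the job is handed in; nothing more can be done
None
```

The job is handed in at about 29 s of the 72 s: all three inserts are fully down in their matching slots (the grater had been in the julienne's), the bar is back where it started, shut, and the bottle, mug and onion have not moved.

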